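Fit the adapter chuck on the probe stage's locating pin

ROBOT

A 6-joint arm with a two-finger parallel gripper is mounted at the origin on the work surface. World frame = base frame: x ahead of the robot, y to its left, z up, the work surface at z = 0. Lengths are in mm, angles in degrees, forces in N, time in s.
With the tool pointing down it reaches from about 350 to 850 mm from the base axis. Payload 8.1 kg.
Tool frame: the origin (TCP) lies between the finger pads; the fingertips stand 11 mm ahead of it and the grasp point (between the pads) lies 8 mm behind it; z points along the fingers, y is the line along which they close (so a half turn about z gives the same grasp; the last joint's range is limited). The gripper opens to 85 mm and grips with 20 to 120 N. Pads are 22 mm wide; open, the fingers measure 114 mm over their backs; the gripper's body (76 mm by 85 mm) begins 54 mm behind the grasp point. The pads swing forward as they close: fully open they stand 13 mm farther back than shut.
Start: joints at [-69.408, 7.471, 85.268, -0, 87.261, -4.893], TCP at [258.186, -541.614, 242.292] pointing down, gripper open.
Joint ranges: [-169.43, 169.43], [-51.17, 129.36], [1.28, 143.12], [-76.62, 256.62], [0, 156.53], [-152.29, 152.29]. Speed limits (degrees/s): [136.94, 136.94, 159.86, 180, 180, 180].

INTERFACE

Orientations are given as [roll, pitch, yaw] about the fixed x, y, z axes, in that order (R = Rz(yaw) Ry(pitch) Rx(roll)).
In Python, from bench import r, snapshot, get_calibration gives the robot as it stands.
- The arm moves only by the tool step_arm, never from a script. Its argument "rows" is a list of rows, each a list of 2 entries, a list of its own where there are three numbers: the shift along the tool's x, y, z in mm, then the turn about the tool's z in degrees. In form: [[[tx, ty, tz], yaw], ...]. A call has 1 to 12 rows; each row is the pose to reach, as a shift and turn from the pose commanded when the call began, along the tool's axes at that moment; what a row does not reach only later rows make up. A row lasts 1/10 s, in which the tool goes at most 50 mm and 8.59 degrees, less where a joint would pass 70% of its speed; a pose out of reach is approached as far as the arm can. A call with a gripper value outside its range is refused whole. "fingers" is the opening, from 0 (shut) to 1 (fully open), set as the call begins (left out, the last holds). The fingers move at their own pace and stop on an object; "squeeze" is the grip in N (left out, the last holds). Time passes only in rows, so rows that repeat a pose let the fingers close. It gives the time, the measured TCP pose, the force, the opening and the grip force at its end, in the units of the state.
- r.sense(): the state, without advancing time (a new reading comes with each control period).
- snapshot(name): name is "scene" or "top" or "wrist"; returns the picture (480x640x3 uint8, blue, green, red); there is no depth.
- get_calibration(name): a dict with "fovy" (degrees; the focal length in pixels is half the picture's height over the tangent of half this angle, whatever the lens; pixels are square), "cx", "cy" (the principal point, pixels), "eye" and "orientation" of the camera in the world. Camera axes: x right, y up, looking along -z (the intrinsics and any distortion apply to the point x, -y, -z); pixel columns grow to the right and rows downward; lengths in mm; the calibration is good to about 2 mm. The wrist camera is an equidistant fisheye: a pixel r from the principal point sees the ray r / f radians off the axis. A picture is of the moment at which its call begins: read the wrist's pose just before it. get_calibration takes no time and is no camera call; for the wrist camera it gives the pose at the moment of the call.
- r.hand_in(): hands the job in; it is judged then, once.
The state is a dict: "time": time; "joint_pos": joint angles; "qd": joint speeds; "joint_efforts": joint torques, N m; "tool_pos": TCP position; "tcp_rot": TCP orientation; "ft_force": force on the tool from outside, world axes, zero at the start; "wrist_torque": the same for the moment, N m; "finger_gap": finger opening in mm; "grip_force": force on a finger pad.
Only numpy, scipy, OpenCV 4.12 (cv2) and the standard library are available. Lean on these libraries where they do the work, as an engineer would, in place of code of your own. Each camera call takes 0.05 s, during which the arm holds its last target. There are 200 camera calls.

TASK

Lift the loose round lid off the probe stage by its knob and lay it, without dropping it, knob up on the black rubber mat. Then take the hubbed adapter chuck from its white pad, slide it over the pin in the stage's well until it drops on, and press it all the way down against the sprung seat. Finish while still holding it pressed down, and leave everything else on the bench where it is.

Things in the scene. Friction and masses are not known exactly. Their poses are not given: they have to be found in the camera images.
- stage: Fixed probe stage: black base 140 x 140 x 25 mm, on it a steel turntable 136 mm across up to 45 mm above the bench, on that a round steel wall 132 mm across, 6 mm thick, 24 mm tall, its rim 69 mm above the bench. The wall encloses a well 120 mm across whose floor is 45 mm above the bench. Origin: centre of the base's underside, on the bench; z up.
- lid: Loose aluminium lid, about 0.22 kg (varies), lying on the stage's rim at the start and hiding the well. Disc 136 mm across and 5 mm thick; below it a ring 115 mm across and 5 mm deep that hangs loosely inside the well; on top a plain round black knob 28 mm across and 36 mm tall. Origin: centre of the underside of that ring; disc top at z = 10 mm, knob top at z = 46 mm.
- lid_knob (a point): On the axis of the lid's knob, 33 mm above the lid's origin, 13 mm below the knob's top: a good height to grip.
- mat: Fixed black rubber mat, 150 x 150 x 3 mm, flat on the bench to one side of the stage (either side). Origin: centre of its underside, on the bench.
- pad: Fixed white plastic pad, 100 x 100 x 6 mm, flat on the bench on the other side of the stage; the adapter stands on it. Origin: centre of its underside.
- adapter: Loose steel adapter chuck, about 0.22 kg (varies), standing on the pad: round disc 68 mm across and 17 mm thick with a plain round hub 28 mm across and 38 mm tall on its top (55 mm tall in all). In the centre of its underside a round blind hole 12.4 mm across and 17 mm deep. Its turn about z does not matter. Origin: centre of the disc's underside = centre of the hole's mouth; z up through the hub.
- adapter_hub (a point): On the axis of the adapter's hub, 41 mm above the adapter's origin, 14 mm below the hub's top: a good height to grip.
- pin_tip (a point): Centre of the top of the fixed upright steel locating pin in the well, up to 12 mm from the well's centre. Pin 10 mm across, its last 4 mm tapering to 4 mm across; the tip is 66 mm above the bench and 9 mm above the sprung seat. Hidden by the lid at the start and by the adapter while it is put on.
- seat (a joint): Sprung brass ring, 52 mm across with a 14 mm hole, around the pin: 0 = up (its top 57 mm above the bench, where a dropped-on adapter's underside rests), 0.005 m = fully down on its stop (top 52 mm above the bench). It gives way only above about 2.5 N (about the weight of the adapter) and needs about 11 N on it to reach the stop; it springs back when not pressed.
- spacer: Bystander, to be left alone: flat plain steel ring, 68 mm across, 8 mm thick, 13 mm bore, no hub. Origin: centre of its underside.
- objective: Bystander, to be left alone: steel microscope objective standing upright, 34 mm across, 50 mm tall. Origin: centre of its underside.
- positioner: Bystander, to be left alone: probe positioner: dark foot 60 x 50 mm, upright block and knob, 76 mm tall in all, short arm to its -x side reaching 57 mm out. Origin: centre of its underside.
- wafer_box: Bystander, to be left alone: flat closed clear wafer box, 110 x 110 x 22 mm. Origin: centre of its underside.
- driver: Bystander, to be left alone: screwdriver lying flat, 150 mm long. Origin: centre of its underside.
- jar: Bystander, to be left alone: small closed jar, 48 mm across, 55 mm tall. Origin: centre of its underside.
- clamp_block: Bystander, to be left alone: brass block 45 x 30 x 25 mm. Origin: centre of its underside.
There are look-alikes about, which are no part of the job. What is shaped like the lid but turquoise or yellow is not meant.

How it is judged (in metres and radians):
On the way, in this order (a step that is already met when the one before it is completed fails the run):
1. the lid is lifted clear of the stage in the gripper (z of lid in the frame of stage above 0.085 m and contact force between the fingers and lid above 0.5 N), for 0.2 s.
2. the lid lies flat on the mat, knob up, let go (horizontal distance between lid and mat below 0.05 m and angle between lid's own z axis and vertical below 0.1 rad and z of lid in the frame of mat below 0.008 m and contact force between the fingers and lid below 0.1 N and linear speed of lid below 0.03 m/s), for 0.2 s.
3. the adapter has dropped on the pin, down to the seat (horizontal distance between adapter and pin_tip below 0.003 m and angle between adapter's own z axis and vertical below 0.08 rad and z of adapter in the frame of pin_tip below -0.0065 m), for 0.2 s.
At the end, for the whole second after the job is handed in: The adapter is on the pin (centred within 3 mm, tilted less than 0.08 rad), the gripper's fingers touch it with over 2 N and hold the sprung seat at least 3.8 mm down of its 5 mm; the lid lies flat (0.1 rad) and still on the mat, knob up, centred within 50 mm, let go (all of step 2 and horizontal distance between adapter and pin_tip below 0.003 m and angle between adapter's own z axis and vertical below 0.08 rad and z of adapter in the frame of pin_tip below -0.012 m and value of joint seat above 0.0038 m and contact force between the fingers and adapter above 2 N); the arm keeps its last pose, push and grip.
It fails at once if the lid is dropped (falls free at over 0.7 m/s) (linear speed of lid above 0.7 m/s and contact force between the fingers and lid below 0.05 N).
It fails at once if a bystander is moved by more than 30 mm (distance of any of spacer, objective, positioner, wafer_box, driver, jar, clamp_block from where it was at the start of the episode above 0.03 m).
It also fails if it takes over 67 s, if anything falls off the work surface, if the arm or the gripper's body presses on something with over 40 N, if the wrist force passes 120 N, or if a joint passes its speed limit or range.

## Working session

There is one attempt and no reset: what is moved stays moved. The work goes in short steps, Python scripts to look and compute and a tool call to move; the robot and the scene stay as the last step left them, time stands still between calls to the robot, and variables do not carry over. Pictures are saved under pics/ and viewed, at most 10 in all, crops included, and the job is handed in when it is done.

Besides the shell and the picture viewer there is one more tool, called in YAML: its name, and indented under it one key for each argument. step_arm: Moves the arm, as the interface text tells. Its arguments: {"type":"object","properties":{"rows":{"type":"array"},"fingers":{"type":"number"},"squeeze":{"type":"number"}},"required":["rows"]}

```bash
mkdir -p pics; ls; python3 - <<'E'
from bench import r,snapshot,get_calibration
import cv2
for n in("scene","top"):
    cv2.imwrite(f"pics/{n}0.png",snapshot(n)); print(n,get_calibration(n))
print(get_calibration("wrist"));print(r.sense())
E
```

```text
pics
scene {'fovy': 57.80383734940094, 'cx': 317.8832263016106, 'cy': 239.416341878998, 'eye': array([ 912.42451762, -363.22987837,  959.0942652 ]), 'orientation': array([31.17935117,  0.29139327, 46.00585899])}
top {'fovy': 53.6540613622548, 'cx': 315.9187031591695, 'cy': 226.85493477999879, 'eye': array([ 390.73585753,   14.41916922, 1418.8109107 ]), 'orientation': array([  5.57904001,  -0.28888707, -89.58314183])}
{'fovy': 65.70646984690485, 'cx': 321.86256861950284, 'cy': 236.42285862581062, 'eye': array([ 321.24080725, -511.88459493,  372.48930257]), 'orientation': array([-16.142829  ,   0.1479573 , -64.46623599])}
{'time': 0.1, 'joint_pos': array([-6.94080827e+01,  7.51151176e+00,  8.53223569e+01,  4.88258784e-05,
        8.72608283e+01, -4.89140060e+00]), 'qd': array([-0.0308594 , -0.13265728, -0.17244598,  0.05357789,  0.13404844,
        0.02115882]), 'joint_efforts': array([ 1.60514286e-03, -5.70952964e+01, -5.01937830e+01, -1.74062402e-04,
        8.21633177e-03, -1.49679986e-04]), 'tool_pos': array([ 258.02058756, -541.17128683,  241.34823352]), 'tcp_rot': array([-1.79905652e+02, -8.12314006e-03,  2.54833089e+01]), 'ft_force': array([-0.37816693, -0.54816713,  1.25207364]), 'wrist_torque': array([ 0.03857501, -0.00536019, -0.02490319]), 'grip_force': 0.0, 'finger_gap': 85.34820687912786}
```

View pics/top0.png

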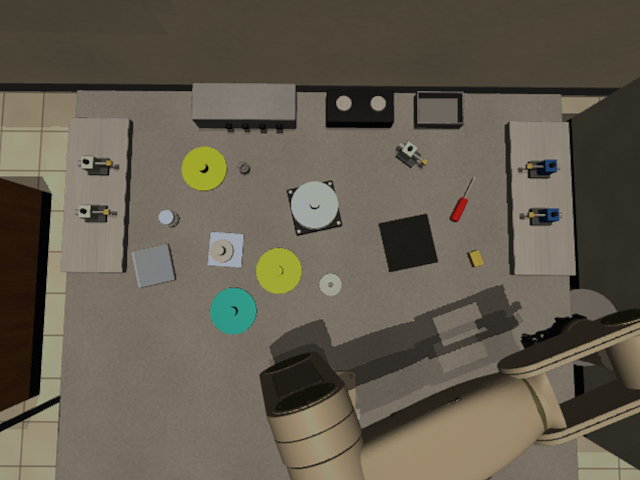

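View pics/scene0.png

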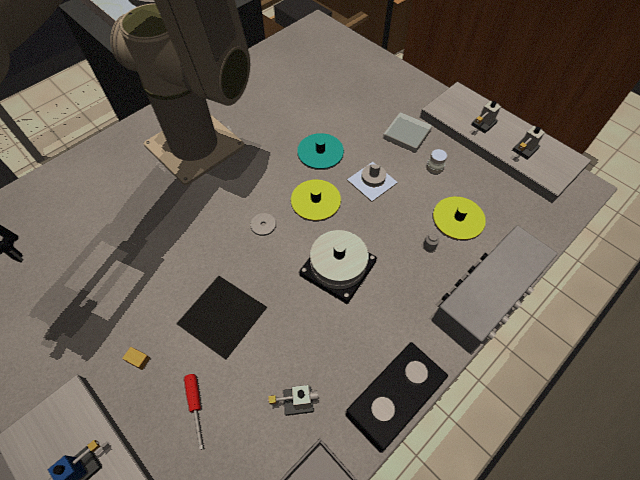

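Candidates for the lid in the top view: silver disc on the stage (315,206); yellow (204,169) and (279,271); turquoise (233,311). I choose the silver one. For the adapter: hubbed disc on the white pad (222,250) versus the flat spacer (330,284), so I choose the one on the pad. The mat is at (408,242).

```bash
cat > h.py <<'E'
import numpy as np,cv2
from scipy.spatial.transform import Rotation as Rt
from bench import r,snapshot,get_calibration
def ray(c,u,v,fish=False):
    f=240/np.tan(np.radians(c["fovy"]/2)); x=(u-c["cx"]); y=(v-c["cy"])
    if fish:
        q=np.hypot(x,y); t=q/f; s=np.sin(t)/max(q,1e-9); d=np.array([x*s,-y*s,-np.cos(t)])
    else: d=np.array([x/f,-y/f,-1.])
    return Rt.from_euler("xyz",c["orientation"],degrees=True).apply(d)
def onz(c,u,v,z,fish=False):
    d=ray(c,u,v,fish); return c["eye"]+d*(z-c["eye"][2])/d[2]
def poly(c,cnt,z,fish=False):   # contour -> world xy on plane, min circle
    P=np.array([onz(c,u,v,z,fish)[:2] for u,v in cnt.reshape(-1,2)])
    return P
def blob(mask,near):
    n,l,s,ce=cv2.connectedComponentsWithStats(mask.astype(np.uint8))
    k=l[near[1],near[0]]
    if k==0: return None
    return cv2.findContours((l==k).astype(np.uint8),cv2.RETR_EXTERNAL,cv2.CHAIN_APPROX_NONE)[0][0],s[k]
E
python3 - <<'E'
from h import *
T=cv2.imread("pics/top0.png");S=cv2.imread("pics/scene0.png")
ct,cs=get_calibration("top"),get_calibration("scene")
for n,I,c,lid,mat,pad in(("top",T,ct,(300,206),(408,242),(240,240)),("scene",S,cs,(320,255),(220,310),(372,190))):
    H=cv2.cvtColor(I,cv2.COLOR_BGR2HSV); print(n,H[lid[1],lid[0]],H[mat[1],mat[0]],H[pad[1],pad[0]])
    for nm,p,z,m in(("lid",lid,74,H[...,2]>150),("mat",mat,3,H[...,2]<50),("pad",pad,6,(H[...,2]>185))):
        b=blob(m,p)
        if b is None: print(nm,"none");continue
        P=poly(c,b[0],z).astype(np.float32)
        print(nm,b[1],"circ",cv2.minEnclosingCircle(P),"rect",cv2.minAreaRect(P))
a=cv2.resize(T[215:285,190:260],(400,400),interpolation=2);b=cv2.resize(T[170:240,280:350],(400,400),interpolation=2)
c=cv2.resize(S[155:205,340:405],(400,300));d=cv2.resize(S[225:300,290:390],(400,300))
cv2.imwrite("pics/crop.png",np.vstack([np.hstack([cv2.resize(a,(400,300)),cv2.resize(b,(400,300))]),np.hstack([c,d])]))
E
```

```text
top [ 70   9 165] [24 46 28] [109  27 178]
lid [ 292  182   46   46 1628] circ ((587.2423706054688, 14.371124267578125), 66.60964965820312) rect ((586.6630859375, 13.111259460449219), (129.93618774414062, 128.83506774902344), 0.4729295074939728)
mat [ 379  214   59   58 2414] circ ((484.53363037109375, -266.5831604003906), 102.66638946533203) rect ((484.6694641113281, -266.78570556640625), (147.74923706054688, 147.106201171875), 12.091217041015625)
pad none
scene [ 33  26 187] [165  48  32] [116  25 204]
lid [ 310  230   58   51 2212] circ ((586.06884765625, 13.226441383361816), 68.02383422851562) rect ((586.55078125, 12.350456237792969), (133.75485229492188, 133.35450744628906), 45.82074737548828)
mat [ 177  276   90   83 3840] circ ((484.96429443359375, -267.9304504394531), 103.35531616210938) rect ((484.8739013671875, -268.13653564453125), (149.50177001953125, 148.5867919921875), 12.37055778503418)
pad [348 169  49  31 498] circ ((459.39251708984375, 277.1881408691406), 66.89490509033203) rect ((459.87548828125, 276.349853515625), (97.24222564697266, 98.0113296508789), 86.59495544433594)
```

View pics/crop.png

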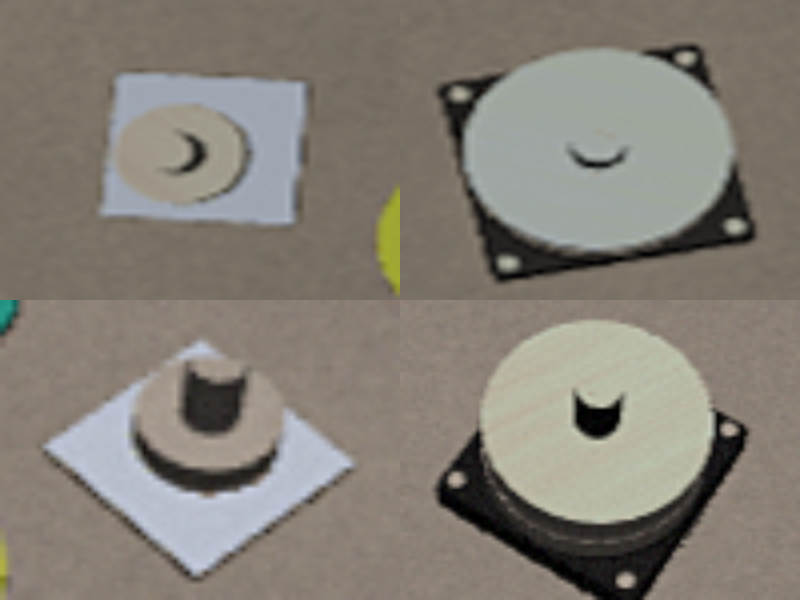

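The crop confirms both choices: the silver lid on the four-screw black base and the hubbed disc on the white pad. The lid disc centre comes out at (586.6, 12.8) in both views and the mat at (484.8, -267.5). I'll move above the lid.

step_arm:
  rows:
    - [[40, -27, 3], 0]
    - [[80, -54, 6], 0]
    - [[125, -84, 10], 0]
    - [[165, -110, 13], 0]
    - [[205, -137, 16], 0]
    - [[245, -164, 19], 0]
    - [[285, -191, 22], 0]
    - [[325, -218, 25], 0]
    - [[365, -245, 28], 0]
    - [[405, -271, 31], 0]
    - [[445, -298, 34], 0]
    - [[480, -322, 37], 0]
  fingers: 1
  squeeze: 40

```text
time: 1.3
tool_pos: [553.5, -42.0, 204.8]
tcp_rot: [-180.0, 0.0, 25.5]
ft_force: [-0.1, -0.4, -0.5]
finger_gap: 85.2
grip_force: 0.0
```

step_arm:
  rows:
    - [[30, -20, 2], 0]
    - [[48, -32, 3], 0]
    - [[55, -37, 4], 0]
    - [[55, -37, 4], 0]
    - [[55, -37, 4], 0]

```text
time: 1.8
tool_pos: [586.2, 11.8, 201.0]
tcp_rot: [180.0, 0.1, 25.5]
ft_force: [-0.4, 0.3, -0.6]
finger_gap: 85.6
grip_force: 0.0
```

```bash
python3 - <<'E'
from h import *
s=r.sense();c=get_calibration("wrist");I=snapshot("wrist");cv2.imwrite("pics/w1.png",I)
print(s["tool_pos"],s["tcp_rot"],s["ft_force"],c)
E
```

```text
[586.17321711  11.76818166 201.0028591 ] [1.79997276e+02 5.32063479e-02 2.54632423e+01] [-0.38501644  0.30700961 -0.64398371] {'fovy': 65.70646984690485, 'cx': 321.86256861950284, 'cy': 236.42285862581062, 'eye': array([649.42829772,  41.28459879, 332.09334097]), 'orientation': array([-1.62040300e+01,  4.92246794e-02, -6.44876358e+01])}
```

View pics/w1.png

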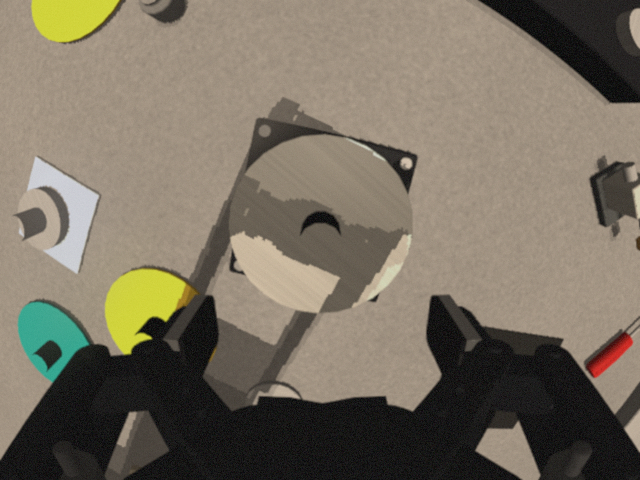

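The wrist view shows the lid disc spanning columns 229–413 and rows 134–312, its centre near (321,223), with the knob on top. The adapter is on the pad near (43,218), and the fingers straddle the knob.

```bash
python3 - <<'E'
from h import *
c=get_calibration("wrist")
P=np.array([onz(c,u,v,74,True)[:2] for u,v in((229,223),(413,223),(321,134),(321,312))]);print(P, P.mean(0),np.linalg.norm(P[0]-P[1]),np.linalg.norm(P[2]-P[3]))
ct=get_calibration("top");print(onz(ct,221.9,250.7,23))
E
```

```text
[[561.6578702   74.61602215]
 [619.55673575 -46.86989428]
 [647.49031324  40.88775874]
 [525.91983135 -16.94271518]] [588.65618764  12.92279286] 134.57751120339495 134.62446204087178
[454.59786931 284.07651838  23.        ]
```

The wrist gives 134.6 mm across (136 expected) centred at (588,13), which agrees with the other views. I'll descend and grip.

step_arm:
  rows:
    - [[1, -1, 20], 0]
    - [[1, -1, 40], 0]
    - [[1, -1, 60], 0]
    - [[1, -1, 80], 0]
    - [[1, -1, 95], 0]
    - [[1, -1, 105], 0]
    - [[1, -1, 110], 0]
    - [[1, -1, 110], 0]
    - [[1, -1, 110], 0]

```text
time: 2.75
tool_pos: [587.7, 13.9, 92.2]
tcp_rot: [180.0, -0.1, 25.5]
ft_force: [0.1, 0.2, -0.0]
finger_gap: 85.1
grip_force: 0.0
```

step_arm:
  rows:
    - [[0, 0, 0], 0]
    - [[0, 0, 0], 0]
    - [[0, 0, 0], 0]
    - [[0, 0, 0], 0]
    - [[0, 0, 0], 0]
    - [[0, 0, 0], 0]
    - [[0, 0, 0], 0]
    - [[0, 0, 0], 0]
    - [[0, 0, 0], 0]
    - [[0, 0, 0], 0]
  fingers: 0
  squeeze: 60

```text
time: 3.75
tool_pos: [587.5, 14.0, 91.8]
tcp_rot: [180.0, -0.0, 25.5]
ft_force: [-0.8, 0.4, 4.4]
finger_gap: 26.1
grip_force: 59.4
```

step_arm:
  rows:
    - [[0, 0, -5], 0]
    - [[0, 0, -12], 0]
    - [[0, 0, -20], 0]
    - [[0, 0, -30], 0]
    - [[0, 0, -40], 0]
    - [[0, 0, -50], 0]
    - [[0, 0, -58], 0]
    - [[0, 0, -60], 0]
    - [[0, 0, -60], 0]
    - [[0, 0, -60], 0]
    - [[0, 0, -60], 0]

```text
time: 4.85
tool_pos: [586.7, 14.0, 150.5]
tcp_rot: [-180.0, 0.1, 25.5]
ft_force: [0.6, 0.4, -2.9]
finger_gap: 26.4
grip_force: 59.2
```

```bash
python3 - <<'E'
from h import *
s=r.sense();c=get_calibration("wrist");I=snapshot("wrist");S=snapshot("scene")
print(s["tool_pos"],s["tcp_rot"],s["ft_force"],s["wrist_torque"])
cv2.imwrite("pics/w2.png",np.hstack([cv2.resize(I,(400,300)),cv2.resize(S[150:390,180:500],(400,300))]))
p=s["tool_pos"];d=np.array([484.8,-267.5])-p[:2];y=np.radians(s["tcp_rot"][2]);C,N=np.cos(y),np.sin(y)
print(d[0]*C+d[1]*N,d[0]*N-d[1]*C)
E
```

```text
[586.661364    14.01937349 150.53667997] [-1.79963047e+02  6.18618540e-02  2.54823537e+01] [ 0.62632283  0.3518462  -2.93033155] [ 0.01062603 -0.01359696 -0.00563653]
-213.07102031391344 210.30842927989215
```

View pics/w2.png

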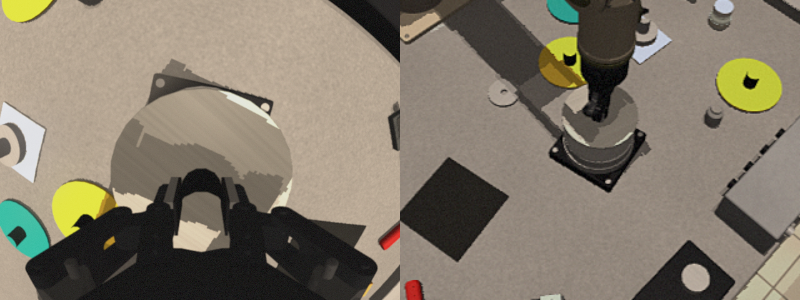

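The lid is held level in the gripper and clear of the stage. I'll carry it over the mat.

step_arm:
  rows:
    - [[-8, 8, 0], 0]
    - [[-25, 25, 0], 0]
    - [[-45, 44, 0], 0]
    - [[-65, 64, 0], 0]
    - [[-85, 84, 0], 0]
    - [[-105, 104, 0], 0]
    - [[-125, 124, 0], 0]
    - [[-145, 143, 0], 0]
    - [[-165, 163, 0], 0]
    - [[-185, 183, 0], 0]
    - [[-200, 198, 0], 0]
    - [[-209, 206, 0], 0]

```text
time: 6.15
tool_pos: [485.9, -264.0, 151.2]
tcp_rot: [180.0, 0.0, 25.4]
ft_force: [-0.1, 0.2, -3.3]
finger_gap: 26.3
grip_force: 59.2
```

step_arm:
  rows:
    - [[-4, 4, 0], 0]
    - [[-4, 4, 10], 0]
    - [[-4, 4, 25], 0]
    - [[-4, 4, 45], 0]
    - [[-4, 4, 65], 0]
    - [[-4, 4, 82], 0]
    - [[-4, 4, 95], 0]
    - [[-4, 4, 105], 0]
    - [[-4, 4, 110], 0]
    - [[-4, 4, 112], 0]
    - [[-4, 4, 114], 0]
    - [[-4, 4, 116], 0]

```text
time: 7.35
tool_pos: [485.8, -267.6, 36.0]
tcp_rot: [179.9, -0.0, 25.5]
ft_force: [-0.3, 0.7, -2.5]
finger_gap: 26.9
grip_force: 59.3
```

step_arm:
  rows:
    - [[0, 0, 1], 0]
    - [[0, 0, 2], 0]
    - [[0, 0, 3], 0]
    - [[0, 0, 4], 0]
    - [[0, 0, 4.5], 0]
    - [[0, 0, 5], 0]
    - [[0, 0, 5], 0]
    - [[0, 0, 5], 0]

```text
time: 8.15
tool_pos: [485.3, -267.3, 30.8]
tcp_rot: [180.0, -0.0, 25.5]
ft_force: [-2.8, 1.1, 5.9]
finger_gap: 26.6
grip_force: 59.8
```

Force has turned upward at the expected height (30.8 mm), so the lid is on the mat. I'll release it.

step_arm:
  rows:
    - [[0, 0, 0], 0]
    - [[0, 0, 0], 0]
    - [[0, 0, 0], 0]
    - [[0, 0, 0], 0]
    - [[0, 0, 0], 0]
    - [[0, 0, 0], 0]
    - [[0, 0, 0], 0]
    - [[0, 0, 0], 0]
  fingers: 1

```text
time: 8.95
tool_pos: [485.2, -267.2, 30.3]
tcp_rot: [-180.0, 0.0, 25.5]
ft_force: [0.1, -0.6, 0.1]
finger_gap: 85.3
grip_force: 0.0
```

step_arm:
  rows:
    - [[0, 0, -10], 0]
    - [[0, 0, -30], 0]
    - [[0, 0, -60], 0]
    - [[0, 0, -100], 0]
    - [[0, 0, -140], 0]
    - [[0, 0, -180], 0]
    - [[0, 0, -200], 0]
    - [[0, 0, -200], 0]
    - [[0, 0, -200], 0]

```text
time: 9.85
tool_pos: [485.4, -267.4, 231.0]
tcp_rot: [179.9, -0.0, 25.5]
ft_force: [0.1, -0.1, -0.5]
finger_gap: 85.4
grip_force: 0.0
```

```bash
python3 - <<'E'
from h import *
s=r.sense();S=snapshot("scene");T=snapshot("top");cs=get_calibration("scene");cv2.imwrite("pics/s3.png",S);cv2.imwrite("pics/t3.png",T)
print(s["tool_pos"],s["tcp_rot"])
cv2.imwrite("pics/v3.png",np.hstack([cv2.resize(S[190:390,140:407],(400,300)),cv2.resize(T[150:300,220:420],(400,300))]))
E
```

```text
[ 485.3803105  -267.35698414  231.0242368 ] [ 1.79929834e+02 -3.89131394e-02  2.54830779e+01]
```

View pics/v3.png

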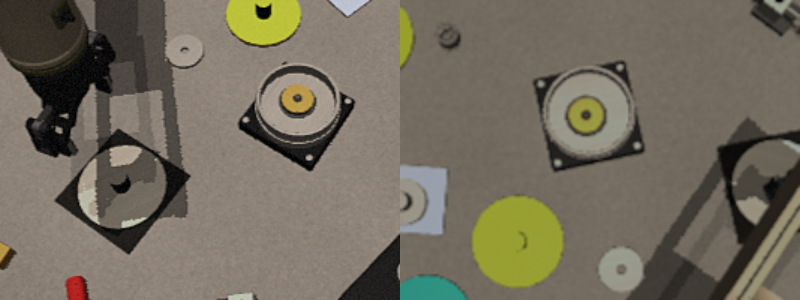

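The lid lies flat on the mat, knob up, and the well is open, with the brass seat off-centre in it. I'll measure the seat and adapter in both views.

```bash
python3 - <<'E'
from h import *
for n,seat,box in(("top",(317+3,208),(275,350,170,240)),("scene",(339,256),(300,390,225,310))):
    I=cv2.imread(f"pics/{n[0]}3.png");c=get_calibration(n);H=cv2.cvtColor(I,cv2.COLOR_BGR2HSV)
    m=np.zeros(I.shape[:2],bool);x0,x1,y0,y1=box
    m[y0:y1,x0:x1]=((H[...,0]>12)&(H[...,0]<35)&(H[...,1]>110)&(H[...,2]>60))[y0:y1,x0:x1]
    n_,l,s,ce=cv2.connectedComponentsWithStats(m.astype(np.uint8));k=1+s[1:,4].argmax()
    cnt=cv2.findContours((l==k).astype(np.uint8),0,1)[0][0]
    P=poly(c,cnt,57).astype(np.float32);print(n,s[k],ce[k],"seat",onz(c,*ce[k],57),cv2.minEnclosingCircle(P),cv2.fitEllipse(P))
    hx=[(x,y) for y in range(int(ce[k][1])-8,int(ce[k][1])+9) for x in range(int(ce[k][0])-8,int(ce[k][0])+9) if cv2.pointPolygonTest(cnt,(x,y),False)>=0 and not m[y,x]]
    if hx: print("hole",np.mean(hx,0),onz(c,*np.mean(hx,0),66))
E
```

```text
top [304 199  18  18 250] [312.572 207.276] seat [580.67921103  18.62325075  57.        ] ((581.045654296875, 18.744586944580078), 26.36933135986328) ((580.7401123046875, 18.66224479675293), (49.99741744995117, 51.00693893432617), 38.349212646484375)
hole [312.63636364 207.09090909] [579.96235529  18.41465163  66.        ]
scene [328 246  22  19 306] [338.25490196 255.49019608] seat [582.24241338  16.34285228  57.        ] ((581.6743774414062, 17.1328125), 26.068246841430664) ((581.8984985351562, 16.645524978637695), (48.6895866394043, 50.4884147644043), 115.40199279785156)
hole [338. 255.] [584.19437838  13.06388772  66.        ]
```

step_arm:
  rows:
    - [[20, -20, 0], 0]
    - [[45, -45, 0], 0]
    - [[70, -70, 0], 0]
    - [[95, -95, 0], 0]
    - [[120, -120, 0], 0]
    - [[140, -145, 0], 0]
    - [[155, -170, 0], 0]
    - [[170, -190, 0], 0]
    - [[170, -200, 0], 0]
    - [[170, -200, 0], 0]
    - [[170, -200, 0], 0]

```text
time: 11.05
tool_pos: [552.0, -14.1, 229.5]
tcp_rot: [-180.0, 0.1, 25.5]
ft_force: [-0.5, -0.3, -0.1]
finger_gap: 85.3
grip_force: 0.0
```

```bash
python3 - <<'E'
from h import *
s=r.sense();c=get_calibration("wrist");I=snapshot("wrist");cv2.imwrite("pics/w4.png",I)
print(s["tool_pos"])
H=cv2.cvtColor(I,cv2.COLOR_BGR2HSV);m=((H[...,0]>12)&(H[...,0]<24)&(H[...,1]>120)&(H[...,2]>60)).astype(np.uint8)
n_,l,S,ce=cv2.connectedComponentsWithStats(m)
for k in range(1,n_):
    if S[k,4]>150:
        cnt=cv2.findContours((l==k).astype(np.uint8),0,1)[0][0];P=poly(c,cnt,57,True).astype(np.float32);print(S[k],ce[k],cv2.minEnclosingCircle(P),onz(c,*ce[k],57,True))
E
```

```text
[552.03757234 -14.13809028 229.46931001]
[ 271  138   63   62 2837] [302.3271061  168.45012337] ((580.5343017578125, 16.903575897216797), 25.82067108154297) [580.76949748  16.9642222   57.        ]
[622 193  15  15 163] [629.04294479 199.83435583] ((716.553466796875, -303.6541748046875), 13.872945785522461) [ 715.76880205 -303.99181872   57.        ]
[ 165  247   46   77 1052] [189.79847909 283.6730038 ] ((432.6871337890625, 76.95364379882812), 45.93902587890625) [441.1878764   68.70266642  57.        ]
```

View pics/w4.png

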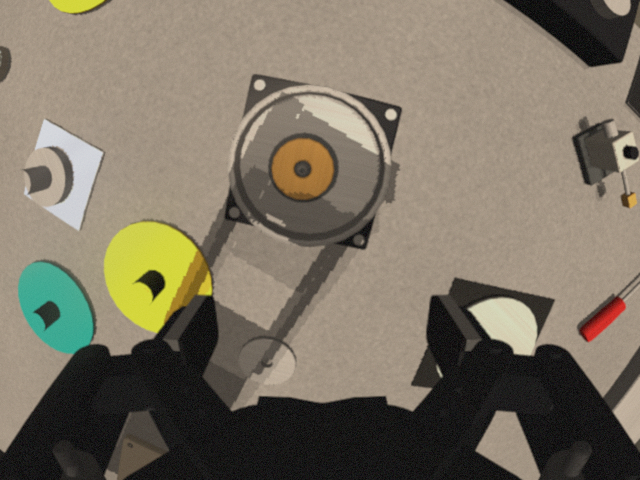

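The wrist view shows the seat with the pin hole at (302,168), giving (580.8,17.0). The three views agree on the pin at about (581,17.3), 7 mm from the well centre and so within the 12 mm allowed. Next is the adapter at (454.6,284).

step_arm:
  rows:
    - [[3, -20, 4], 0]
    - [[6, -45, 8], 0]
    - [[9, -70, 12], 0]
    - [[13, -100, 16], 0]
    - [[17, -130, 20], 0]
    - [[21, -160, 24], 0]
    - [[25, -190, 28], 0]
    - [[29, -220, 32], 0]
    - [[33, -250, 36], 0]
    - [[36, -280, 40], 0]
    - [[39, -300, 45], 0]
    - [[40, -311, 50], 0]

```text
time: 12.3
tool_pos: [454.9, 284.9, 180.1]
tcp_rot: [-180.0, -0.0, 25.5]
ft_force: [-0.1, 0.4, -1.0]
finger_gap: 85.4
grip_force: 0.0
```

step_arm:
  rows:
    - [[0, 0, 0], 0]
    - [[0, 0, 0], 0]

```text
time: 12.5
tool_pos: [455.3, 283.4, 180.1]
tcp_rot: [180.0, 0.0, 25.5]
ft_force: [0.3, 0.6, -0.1]
finger_gap: 85.1
grip_force: 0.0
```

```bash
python3 - <<'E'
from h import *
s=r.sense();c=get_calibration("wrist");I=snapshot("wrist");cv2.imwrite("pics/w5.png",I)
print(s["tool_pos"],s["tcp_rot"])
E
```

```text
[455.27769572 283.37442006 180.11551396] [1.79968721e+02 3.11929542e-02 2.54552451e+01]
```

View pics/w5.png

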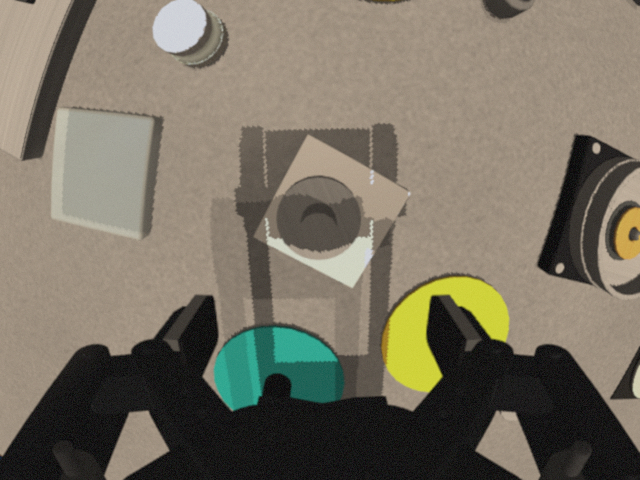

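The adapter disc spans columns 277–361 and rows 177–258, its centre near (319,217), clear of the fingers.

```bash
python3 - <<'E'
from h import *
c=get_calibration("wrist")
P=np.array([onz(c,u,v,23,True)[:2] for u,v in((277,217),(361,217),(319,177),(319,258))]);m=P.mean(0);print(m,np.linalg.norm(P[0]-P[1]),np.linalg.norm(P[2]-P[3]))
s=r.sense();d=m-s["tool_pos"][:2];y=np.radians(s["tcp_rot"][2]);C,N=np.cos(y),np.sin(y);print(d[0]*C+d[1]*N,d[0]*N-d[1]*C)
E
```

```text
[456.19268237 285.67766461] 67.23156932174477 66.67581303842877
1.6555162542696051 -1.879386790175563
```

step_arm:
  rows:
    - [[1, -1.5, 20], 0]
    - [[1, -1.5, 45], 0]
    - [[1, -1.5, 70], 0]
    - [[1, -1.5, 95], 0]
    - [[1, -1.5, 115], 0]
    - [[1, -1.5, 128], 0]
    - [[1, -1.5, 136], 0]
    - [[1, -1.5, 139], 0]
    - [[1, -1.5, 139], 0]
    - [[1, -1.5, 139], 0]

```text
time: 13.55
tool_pos: [456.0, 286.5, 42.4]
tcp_rot: [-180.0, -0.1, 25.5]
ft_force: [-0.4, -0.6, 0.0]
finger_gap: 85.5
grip_force: 0.0
```

step_arm:
  rows:
    - [[0, 0, 0], 0]
    - [[0, 0, 0], 0]
    - [[0, 0, 0], 0]
    - [[0, 0, 0], 0]
    - [[0, 0, 0], 0]
    - [[0, 0, 0], 0]
    - [[0, 0, 0], 0]
    - [[0, 0, 0], 0]
    - [[0, 0, 0], 0]
  fingers: 0
  squeeze: 25

```text
time: 14.45
tool_pos: [455.3, 286.3, 41.5]
tcp_rot: [-180.0, -0.0, 25.5]
ft_force: [-2.2, -0.5, 4.1]
finger_gap: 27.4
grip_force: 24.8
```

step_arm:
  rows:
    - [[0, 0, 0], 0]
    - [[0, 0, 0], 0]
    - [[0, 0, 0], 0]
    - [[0, 0, 0], 0]
    - [[0, 0, 0], 0]
    - [[0, 0, 0], 0]
    - [[0, 0, 0], 0]
  fingers: 1

```text
time: 15.15
tool_pos: [455.2, 286.2, 41.3]
tcp_rot: [180.0, 0.0, 25.5]
ft_force: [0.3, -0.7, 0.1]
finger_gap: 85.3
grip_force: 0.0
```

step_arm:
  rows:
    - [[0, 0, 0], -8]
    - [[0, 0, 0], -16]
    - [[0, 0, 0], -24]
    - [[0, 0, 0], -32]
    - [[0, 0, 0], -40]
    - [[0, 0, 0], -48]
    - [[0, 0, 0], -56]
    - [[0, 0, 0], -64]
    - [[0, 0, 0], -72]
    - [[0, 0, 0], -80]
    - [[0, 0, 0], -86]
    - [[0, 0, 0], -90]

```text
time: 16.35
tool_pos: [455.2, 286.2, 41.3]
tcp_rot: [180.0, -0.0, 115.7]
ft_force: [-0.1, 0.9, -0.1]
finger_gap: 85.6
grip_force: 0.0
```

step_arm:
  rows:
    - [[0, 0, 0], 0]
    - [[0, 0, 0], 0]
    - [[0, 0, 0], 0]
    - [[0, 0, 0], 0]
    - [[0, 0, 0], 0]
    - [[0, 0, 0], 0]
    - [[0, 0, 0], 0]
    - [[0, 0, 0], 0]
    - [[0, 0, 0], 0]
    - [[0, 0, 0], 0]
  fingers: 0
  squeeze: 60

```text
time: 17.35
tool_pos: [455.4, 286.3, 41.5]
tcp_rot: [180.0, -0.0, 115.5]
ft_force: [1.0, 0.4, 3.6]
finger_gap: 26.5
grip_force: 59.3
```

step_arm:
  rows:
    - [[0, 0, -5], 0]
    - [[0, 0, -15], 0]
    - [[0, 0, -30], 0]
    - [[0, 0, -50], 0]
    - [[0, 0, -70], 0]
    - [[0, 0, -90], 0]
    - [[0, 0, -102], 0]
    - [[0, 0, -105], 0]
    - [[0, 0, -105], 0]

```text
time: 18.25
tool_pos: [455.4, 286.3, 146.8]
tcp_rot: [179.9, -0.0, 115.5]
ft_force: [0.8, 0.1, -2.5]
finger_gap: 27.0
grip_force: 59.1
```

step_arm:
  rows:
    - [[-10, 0, 0], 0]
    - [[-30, 0, 0], 0]
    - [[-60, 0, 0], 0]
    - [[-90, -1, 0], 0]
    - [[-120, -1, 0], 0]
    - [[-150, -1, 0], 0]
    - [[-180, -2, 0], 0]
    - [[-210, -2, 0], 0]
    - [[-240, -2, 0], 0]
    - [[-265, -2, 0], 0]
    - [[-285, -2, 0], 0]
    - [[-297, -2.4, 0], 0]

```text
time: 19.45
tool_pos: [580.4, 14.9, 144.8]
tcp_rot: [-179.9, -0.0, 115.4]
ft_force: [-0.2, 1.2, -1.7]
finger_gap: 26.4
grip_force: 59.2
```

step_arm:
  rows:
    - [[0, 0, 0], 0]
    - [[0, 0, 0], 0]
    - [[0, 0, 0], 0]

```text
time: 19.75
tool_pos: [580.3, 17.9, 145.9]
tcp_rot: [-180.0, -0.0, 115.5]
ft_force: [0.9, -0.2, -3.0]
finger_gap: 26.0
grip_force: 59.2
```

```bash
python3 - <<'E'
from h import *
s=r.sense();S=snapshot("scene");I=snapshot("wrist");cv2.imwrite("pics/s6.png",S)
print(s["tool_pos"],s["tcp_rot"],s["ft_force"])
cv2.imwrite("pics/v6.png",np.hstack([cv2.resize(I,(400,300)),cv2.resize(S[180:300,270:430],(400,300))]))
E
```

```text
[580.2716917   17.93833207 145.94857337] [-1.79968900e+02 -3.78380374e-02  1.15531548e+02] [ 0.86295261 -0.15758227 -3.02604201]
```

View pics/v6.png

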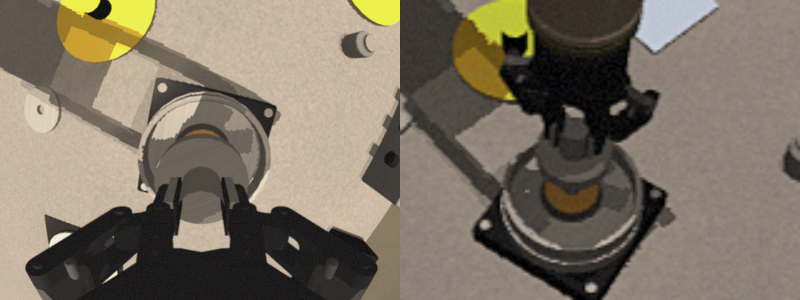

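The adapter hangs level over the seat, with brass still visible at its far edge. I'll descend to just above the pin tip.

step_arm:
  rows:
    - [[0, 0, 8], 0]
    - [[0, 0, 18], 0]
    - [[0, 0, 26], 0]
    - [[0, 0, 32], 0]
    - [[0, 0, 36], 0]
    - [[0, 0, 38], 0]
    - [[0, 0, 38], 0]
    - [[0, 0, 38], 0]

```text
time: 20.65
tool_pos: [581.1, 17.0, 108.7]
tcp_rot: [180.0, 0.0, 115.5]
ft_force: [-0.0, 0.1, -1.8]
finger_gap: 26.5
grip_force: 59.2
```

step_arm:
  rows:
    - [[0, 0, 1], 0]
    - [[0, 0, 2], 0]
    - [[0, 0, 3], 0]
    - [[0, 0, 4], 0]
    - [[0, 0, 5], 0]
    - [[0, 0, 6], 0]
    - [[0, 0, 7], 0]
    - [[0, 0, 8], 0]
    - [[0, 0, 8], 0]

```text
time: 21.55
tool_pos: [580.7, 17.1, 100.1]
tcp_rot: [-180.0, -0.0, 115.5]
ft_force: [-0.2, -0.4, -2.2]
finger_gap: 26.8
grip_force: 59.2
```

step_arm:
  rows:
    - [[0, 0, 1], 0]
    - [[0, 0, 2], 0]
    - [[0, 0, 3], 0]
    - [[0, 0, 4], 0]
    - [[0, 0, 4], 0]

```text
time: 22.05
tool_pos: [580.6, 17.0, 96.1]
tcp_rot: [-180.0, -0.0, 115.5]
ft_force: [-0.6, 0.8, -2.9]
finger_gap: 26.4
grip_force: 59.2
```

step_arm:
  rows:
    - [[0, 0, 0.5], 0]
    - [[0, 0, 1], 0]
    - [[0, 0, 2], 0]
    - [[0, 0, 3], 0]
    - [[0, 0, 3.5], 0]
    - [[0, 0, 3.5], 0]
    - [[0, 0, 3.5], 0]

```text
time: 22.75
tool_pos: [580.8, 17.0, 92.8]
tcp_rot: [180.0, 0.0, 115.5]
ft_force: [-0.7, -0.4, -1.6]
finger_gap: 26.5
grip_force: 59.0
```

The adapter is past the taper with no side force, so it's on the pin. Now I'll press it down against the seat.

step_arm:
  rows:
    - [[0, 0, 0], 0]
    - [[0, 0, 0.5], 0]
    - [[0, 0, 1], 0]
    - [[0, 0, 1.5], 0]
    - [[0, 0, 2], 0]
    - [[0, 0, 2.5], 0]
    - [[0, 0, 3], 0]
    - [[0, 0, 3], 0]
    - [[0, 0, 3], 0]
  squeeze: 90

```text
time: 23.65
tool_pos: [580.9, 17.0, 90.0]
tcp_rot: [180.0, 0.0, 115.5]
ft_force: [-3.0, 0.6, 4.5]
finger_gap: 26.0
grip_force: 89.2
```

step_arm:
  rows:
    - [[0, 0, 0.5], 0]
    - [[0, 0, 1], 0]
    - [[0, 0, 1.5], 0]
    - [[0, 0, 2], 0]
    - [[0, 0, 2.5], 0]
    - [[0, 0, 2.5], 0]
    - [[0, 0, 2.5], 0]

```text
time: 24.35
tool_pos: [581.0, 17.0, 87.9]
tcp_rot: [180.0, 0.0, 115.5]
ft_force: [-4.7, -0.3, 7.6]
finger_gap: 25.7
grip_force: 89.6
```

step_arm:
  rows:
    - [[0, 0, 0.5], 0]
    - [[0, 0, 1], 0]
    - [[0, 0, 1.5], 0]
    - [[0, 0, 2], 0]
    - [[0, 0, 2], 0]
    - [[0, 0, 2], 0]

```text
time: 24.95
tool_pos: [581.2, 17.0, 87.5]
tcp_rot: [180.0, 0.0, 115.5]
ft_force: [-10.3, 0.2, 21.5]
finger_gap: 26.2
grip_force: 90.9
```

Stop reached: the force jumped to 21 N with only 0.4 mm of travel, at the expected 87.5 mm. I'll take one check of the whole picture.

```bash
python3 - <<'E'
from h import *
S=snapshot("scene");I=snapshot("wrist");s=r.sense()
print(s["tool_pos"],s["tcp_rot"],s["ft_force"],s["grip_force"])
cv2.imwrite("pics/v7.png",np.hstack([cv2.resize(I,(400,300)),cv2.resize(S[180:390,150:430],(400,300))]))
E
```

```text
[581.14510733  17.01863087  87.49256792] [1.79969001e+02 2.95020810e-02 1.15494430e+02] [-10.13732264  -0.72858914  20.19430996] 90.93410968780518
```

View pics/v7.png

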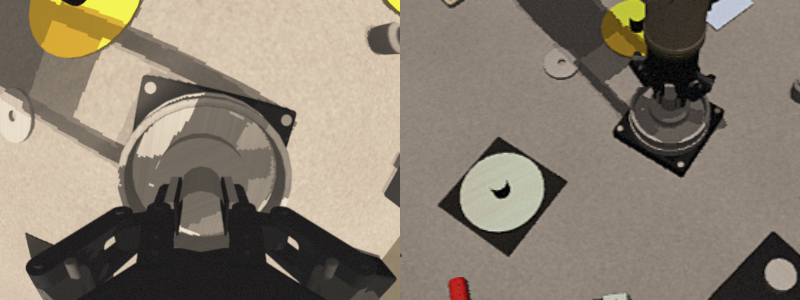

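The adapter sits level and deep in the well in the gripper, the lid lies centred on the mat, and the bystanders in view haven't moved.

```bash
python3 -c "
from bench import r
print(r.hand_in())"
```

```text
the job is handed in; nothing more can be done
None
```

I handed the job in at about 25 s: the lid lies knob up on the mat, and the adapter is on the pin, still gripped and pressed to the seat's stop with about 20 N; the hand-in returned no verdict.

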